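# Get the rear pulley off a crowded hook

## Robot

A 7-joint arm with a two-finger parallel gripper is mounted at the origin on a cart in front of the work surface, level with it; the furniture and walls round the work are solid. World frame = base frame: x ahead of the robot, y to its left, z up, the work surface at z = 0. Lengths are in m, angles in rad, forces in N, time in s.
With the tool pointing down it reaches from about 0.425 to 0.925 m from the base axis. Payload 6.8 kg.
Tool frame: the origin (TCP) lies at the very end of the fingers, on their centre line; the grasp point (between the pads) lies 19 mm behind it; z points along the fingers, y is the line along which they close (so a half turn about z gives the same grasp; the last joint's range is limited). The gripper opens to 85 mm and grips with 20 to 120 N. Pads are 22 mm wide; open, the fingers measure 114 mm over their backs; the gripper's body (76 mm by 85 mm) begins 54 mm behind the grasp point. The pads swing forward as they close: fully open they stand 13 mm farther back than shut.
Start: joints at [-1.208, 0.477, 0.022, 1.555, -0.011, 1.109, -0.083], TCP at [0.306, 0.602, 0.231] pointing down, gripper open.
Joint ranges: [-2.96, 2.96], [-0.34, 2.1], [-1.41, 1.46], [0.24, 2.44], [-1.37, 4.51], [0.17, 1.92], [-2.96, 2.96]. Speed limits (rad/s): [2.39, 2.39, 3.14, 3.14, 3.14, 3.14, 3.14].

## Interface

Orientations are given as a unit quaternion [w, x, y, z].
In Python, from station import bot gives the robot as it stands. The module is installed in compiled form; this text tells all that it offers.
- The arm moves only by the shell command python3 -m jog 'ROWS' [OPENING] [FORCE]. ROWS is JSON, a list of rows, each a list of 4 numbers: the shift along the tool's x, y, z in cm, then the turn about the tool's z in rad. In form: [[x, y, z, spin], ...]. A call has 1 to 20 rows; each row is the pose to reach, as a shift and turn from the pose commanded when the call began, along the tool's axes at that moment; what a row does not reach only later rows make up. A row lasts 1/12 s, in which the tool goes at most 41.7 mm and 7.16 degrees, less where a joint would pass 70% of its speed; a pose out of reach is approached as far as the arm can. A call with a gripper value outside its range is refused whole. OPENING is the closure, from -1 (fully open) to 1 (shut), set as the call begins (- or left out, the last holds). The fingers move at their own pace and stop on an object; FORCE is the grip in N (left out, the last holds). Time passes only in rows, so rows that repeat a pose let the fingers close. It gives the time, the measured TCP pose, the force, the opening and the grip force at its end, in the units of the state.
- bot.get_obs(): the state, without advancing time (a new reading comes with each control period).
- bot.read_camera(name): name is "side" or "top" or "wrist"; returns a dict with "pixels" (400x640x3 uint8, red, green, blue), "depth" (400x640 float32, m along the optical axis (not along the pixel's ray), 0 where there is no reading), "fovy" (degrees; the focal length in pixels is half the picture's height over the tangent of half this angle, whatever the lens; pixels are square), "cx", "cy" (the principal point, pixels), "pose" (4x4, takes a point from camera to world coordinates). Camera axes: x right, y down, z forward; pixel columns grow to the right and rows downward; lengths in m; the calibration is good to about 2 mm. The wrist camera is an equidistant fisheye: a pixel r from the principal point sees the ray r / f radians off the axis. A picture is of the moment at which its call begins.
- bot.hand_in(): hands the job in; it is judged then, once.
The state is a dict: "t": time; "q": joint angles; "joint_vel": joint speeds; "joint_torque": joint torques, N m; "eef_pos": TCP position; "tool_rot": TCP orientation; "contact_force": force on the tool from outside, world axes, zero at the start; "torque": the same for the moment, N m; "gripper_width": opening from 0.0 (shut) to 1.0 (fully open); "grasp_force": force on a finger pad.
Only numpy, scipy, OpenCV 4.12 (cv2) and the standard library are available. Lean on these libraries where they do the work, as an engineer would, in place of code of your own. Each camera call takes 0.05 s, during which the arm holds its last target. There are 200 camera calls.

## Task

I need the pulley wheel at the very back of the crowded hook. First move the two wheels in front of it over to the empty hook and leave them hanging there, then take the rear wheel off and stand it upright in the slot of the wooden cradle, resting on its two ribs. Do not drop any wheel or put the front two down on the way, and leave the other things on the worktop where they are.

Things in the scene. Friction and masses are not known exactly. Their poses are not given: they have to be found in the camera images.
- full_stand: The crowded hook: fixed stand of bent 8 mm steel rod on a dark foot 115x70x8 mm. Origin on the worktop under the post, z up. At the post's top a round arm runs level along the body's -x (toward the robot), axis 150 mm up, from x -8 to -110 mm, then turns up 45 degrees to a tip at x -123, top 163 mm up. Nothing stands above the arm. Three wheels hang on it, 30 mm apart.
- spare_stand: The empty hook, of the same make: fixed stand of bent 8 mm steel rod on a dark foot 115x70x8 mm. Origin on the worktop under the post, z up. At the post's top a round arm runs level along the body's -x (toward the robot), axis 150 mm up, from x -8 to -110 mm, then turns up 45 degrees to a tip at x -123, top 163 mm up. Nothing stands above the arm. 
- cradle: fixed wooden cradle, base 90x50x6 mm, origin on the worktop under its slot's middle. Two cheeks (18 mm in x, 36 mm in y, tops 28 mm up) leave a slot 20 mm wide along y, open at both ends. In it two black ribs at y -13 and +13 mm, 6 mm wide, tops 13 mm up, carry the wheel: seated, its axle is along the cradle's x and its centre 39 mm up. Fingers closing along y pass outside the cheeks.
- rear_wheel: The wanted wheel: V-belt pulley, 60 mm outside diameter, with two flanges and a 5 mm deep groove; the one nearest the post (about 34 mm in front of it) at the start. Bore 32 mm, 14 mm thick, steel, 0.10-0.21 kg. Origin at its centre, x = axle (along the arm). Hangs loose by its bore, centre 12 mm below the arm axis; raised 16 mm it clears the tip by 5 mm. Grip from above across its outside. 
- middle_wheel: Toothed pulley, 56 mm outside diameter, hanging second (about 64 mm in front of the post) at the start. Bore 32 mm, 14 mm thick, steel, 0.10-0.21 kg. Origin at its centre, x = axle (along the arm). Hangs loose by its bore, centre 12 mm below the arm axis; raised 16 mm it clears the tip by 5 mm. Grip from above across its outside. 
- front_wheel: Plain pulley ring, 52 mm outside diameter, hanging nearest the tip (about 94 mm in front of the post) at the start. Bore 32 mm, 14 mm thick, steel, 0.10-0.21 kg. Origin at its centre, x = axle (along the arm). Hangs loose by its bore, centre 12 mm below the arm axis; raised 16 mm it clears the tip by 5 mm. Grip from above across its outside. 
- roller_bearing: grey ball bearing lying flat on the worktop, 52 mm across, 15 mm high; bystander
- plug: spark plug lying on the worktop, 62 x 53 x 20 mm; bystander
- black_tape: roll of black tape lying flat, 62 mm across, 19 mm high; bystander
- screwdriver: screwdriver with a yellow handle lying near the front edge, 188 mm long, 22 mm high; bystander
- jar: glass jar of bolts with a brass-coloured lid, 60 mm across, 90 mm high, standing behind the work; bystander
Not all that is in view belongs to the job. Leave any orange look-alike of the rear_wheel alone.

How it is judged:
By the outcome, as a careful person would: the job done as asked, in the order asked, and still so for the second after the job is handed in, with the robot touching nothing.
It also fails if it takes over 67 s, if anything falls off the work surface, if the arm or the gripper's body presses on something with over 40 N, if the wrist force passes 120 N, or if a joint passes its speed limit or range.

## Working session

There is one attempt and no reset: what is moved stays moved. The work goes in short steps, Python scripts to look and compute and a shell command to move; the robot and the scene stay as the last step left them, time stands still between calls to the robot, and variables do not carry over. Pictures are saved under pics/ and viewed, at most 11 in all, crops included, and the job is handed in when it is done.

```bash
mkdir -p pics; cat > h.py <<'E'
import numpy as np, cv2
from station import bot
def cloud(c):
    h,w=c["depth"].shape; f=h/2/np.tan(np.radians(c["fovy"])/2)
    u,v=np.meshgrid(np.arange(w),np.arange(h)); d=c["depth"]
    P=np.stack([(u-c["cx"])/f*d,(v-c["cy"])/f*d,d],-1)
    return P@c["pose"][:3,:3].T+c["pose"][:3,3]
def save(c,n): cv2.imwrite("pics/"+n,c["pixels"][...,::-1])
E
python3 - <<'E'
from h import *
o=bot.get_obs();print(o)
for n in("top","side"):
    c=bot.read_camera(n);save(c,n+"0.png");np.savez(n+"0.npz",P=cloud(c),**c);print(n,c["fovy"],c["pose"].round(3).tolist())
E
```

```text
{'t': 0.0, 'q': array([-1.20811763,  0.47779177,  0.02231517,  1.55646654, -0.01152854,
        1.1092821 , -0.08311227]), 'joint_vel': array([-0.00094109, -0.00062228, -0.00033983,  0.00066202,  0.00155321,
        0.00123599,  0.00143149]), 'joint_torque': array([-5.98759616e-04, -5.96449041e+01,  1.60734147e+00, -2.81200916e+01,
        1.23340517e-02,  9.28666763e-03,  1.86322062e-06]), 'eef_pos': array([0.30588893, 0.60104285, 0.23032443]), 'tool_rot': array([-1.64078685e-04,  2.33212635e-01,  9.72425338e-01, -8.95370988e-04]), 'contact_force': array([ 0.4321051 , -0.17099115,  0.0338666 ]), 'torque': array([-0.04823135,  0.01839866,  0.02653254]), 'grasp_force': 0.0, 'gripper_width': 1.0018834365912566}
top 42.61627673885561 [[-0.011, -0.983, 0.181, 0.222], [-1.0, 0.012, 0.001, -0.231], [-0.003, -0.181, -0.983, 1.712], [0.0, 0.0, 0.0, 1.0]]
side 50.17089176015223 [[0.979, -0.132, 0.156, 0.282], [-0.204, -0.677, 0.707, -1.247], [0.013, -0.724, -0.689, 1.084], [0.0, 0.0, 0.0, 1.0]]
```

View pics/top0.png

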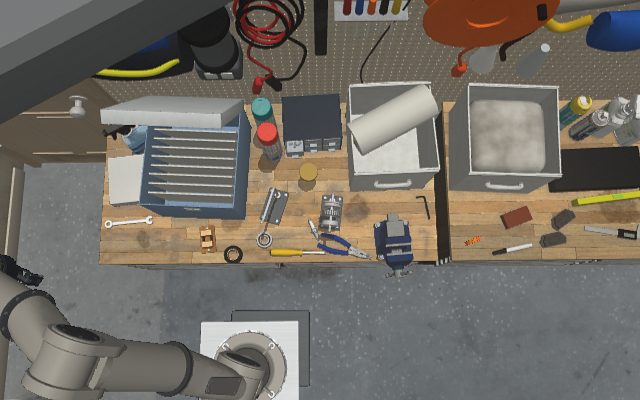

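View pics/side0.png

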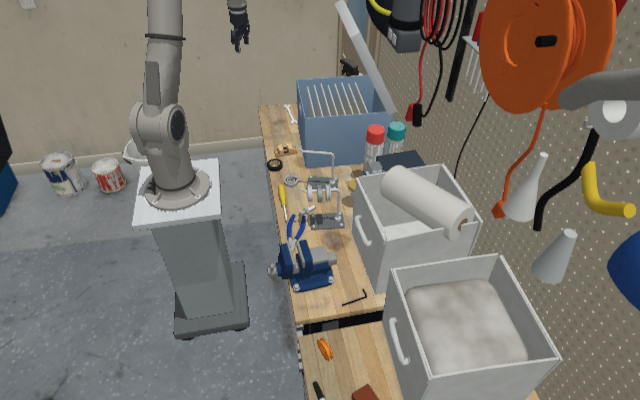

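The top view shows one stand near (272,205), a second wheel-laden thing near (330,212), and the cradle near (207,238). The side view shows a tall hook at (325,165). I'll enlarge both.

```bash
python3 - <<'E'
import cv2,numpy as np
a=cv2.imread("pics/top0.png")[165:275,185:385];b=cv2.imread("pics/side0.png")[125:245,255:375]
cv2.imwrite("pics/c1.png",cv2.resize(a,(800,440),interpolation=3));cv2.imwrite("pics/c2.png",cv2.resize(b,(600,600),interpolation=3))
E
```

```text
(no output)
```

View pics/c1.png

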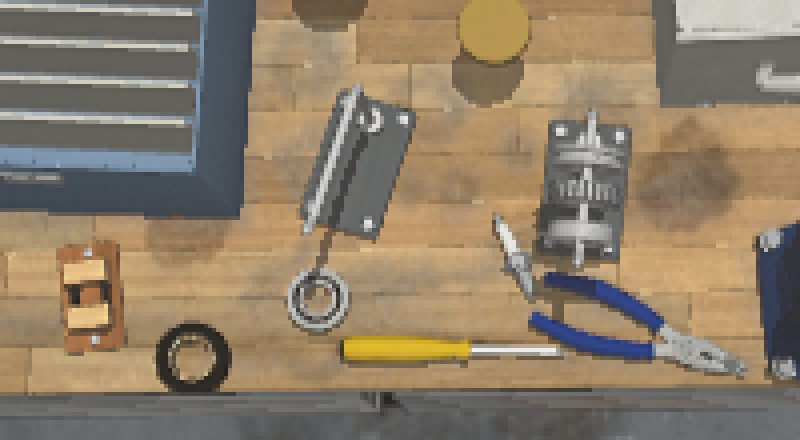

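View pics/c2.png

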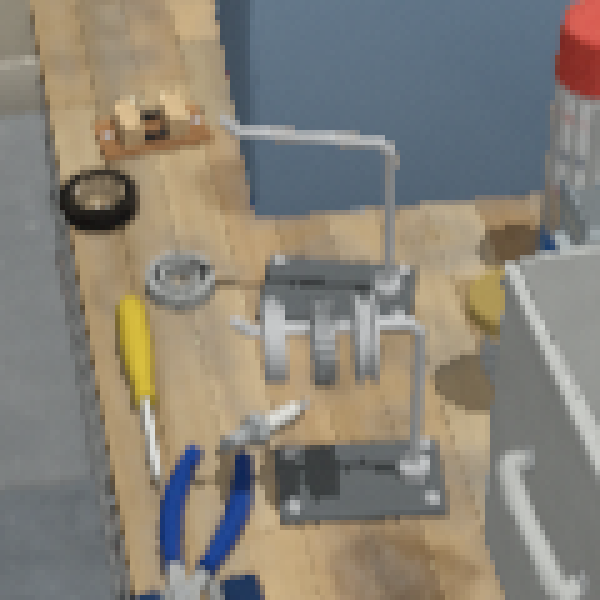

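The crops show the full hook's arm from crop (592,112) to (578,262) with its wheels. The spare arm runs from (352,92) to (308,230). The cradle slot is at (88,294). I'll measure them from depth.

```bash
python3 - <<'E'
from h import *
for cam in("top","side"):
    c=np.load(cam+"0.npz");P=c["P"]; im=c["pixels"].astype(int)
    x,y,z=P[...,0],P[...,1],P[...,2]
    for nm,(x0,x1,y0,y1) in dict(full=(.4,.75,-.32,-.12),spare=(.4,.75,-.1,.14)).items():
        m=(x>x0)&(x<x1)&(y>y0)&(y<y1)&(z>.142)&(z<.175)
        Q=P[m]
        if len(Q)<5: print(cam,nm,len(Q));continue
        L=cv2.fitLine(Q[:,:2].astype(np.float32),cv2.DIST_HUBER,0,.01,.01).ravel()
        d=L[:2]*np.sign(L[0]); t=(Q[:,:2]-L[2:])@d
        print(cam,nm,len(Q),"yaw",np.degrees(np.arctan2(d[1],d[0])).round(1),"tip",(L[2:]+t.min()*d).round(4),"post",(L[2:]+t.max()*d).round(4),Q[:,2].mean().round(4))
    def box(nm,m):
        m=m.astype(np.uint8);n,l,s,_=cv2.connectedComponentsWithStats(m)
        for i in range(1,n):
            if s[i,4]>15:
                Q=P[l==i];r=cv2.minAreaRect(Q[:,:2].astype(np.float32));print(cam,nm,s[i,4],np.array(r[0]).round(4),np.array(r[1]).round(4),round(r[2],1),"z",np.percentile(Q[:,2],[5,50,95]).round(4),"mean",Q[:,:2].mean(0).round(4))
    near=(x>.35)&(x<.75)&(y>-.35)&(y<.4)
    box("high",near&(z>.02)&(z<.12))
    if cam=="top":
        box("foot",near&(z>.003)&(z<.015)&(im.max(2)<110)&(im.max(2)-im.min(2)<15))
    box("cheek",near&(y>.1)&(z>.023)&(z<.033))
E
```

```text
top full 518 yaw 13.5 tip [ 0.4255 -0.2803] post [ 0.7634 -0.1989] 0.1531
top spare 740 yaw 16.1 tip [ 0.434  -0.0074] post [0.7547 0.0849] 0.158
top high 61 [0.7458 0.1099] [0.1493 0.0092] 89.3 z [0.0801 0.1027 0.1187] mean [0.7465 0.1029]
top high 766 [0.5504 0.0881] [0.193  0.3855] 40.8 z [0.0258 0.0727 0.1142] mean [0.5522 0.0863]
top high 143 [ 0.6605 -0.3308] [0.1764 0.0159] 7.5 z [0.0261 0.073  0.1159] mean [ 0.6447 -0.3332]
top high 716 [0.6416 0.3788] [0.0593 0.2112] 79.2 z [0.044  0.0525 0.1082] mean [0.6395 0.3766]
top high 653 [ 0.7052 -0.213 ] [0.0665 0.1887] 1.2 z [0.0256 0.0793 0.1162] mean [ 0.7143 -0.2044]
top high 276 [0.7227 0.1635] [0.2493 0.0269] 88.1 z [0.0248 0.075  0.1163] mean [0.7248 0.1745]
top high 166 [ 0.7003 -0.0791] [0.0288 0.0637] 15.1 z [0.0265 0.0731 0.1154] mean [ 0.695  -0.0812]
top high 277 [0.6873 0.1627] [0.251  0.0311] 86.3 z [0.0249 0.0756 0.1172] mean [0.694  0.1749]
top high 275 [0.6641 0.1638] [0.0285 0.2533] 0.1 z [0.0246 0.0742 0.1175] mean [0.6636 0.1774]
top high 276 [ 0.6255 -0.1971] [0.0591 0.0594] 25.4 z [0.0819 0.0901 0.0963] mean 
[... 3156 characters left out ...]
0.1383]
side high 103 [ 0.6103 -0.1947] [0.0553 0.0239] 75.4 z [0.0325 0.0868 0.0918] mean [ 0.6114 -0.2005]
side high 33 [ 0.3728 -0.1186] [0.0497 0.0141] 87.6 z [0.0203 0.0221 0.0249] mean [ 0.3736 -0.1206]
side high 55 [ 0.5411 -0.2815] [0.0144 0.0117] 55.7 z [0.0211 0.0694 0.113 ] mean [ 0.5423 -0.2799]
side high 458 [ 0.6951 -0.3385] [0.1088 0.0108] 2.0 z [0.0284 0.0723 0.1149] mean [ 0.6987 -0.3376]
side high 28 [ 0.5768 -0.3425] [0.014  0.0022] 86.9 z [0.0268 0.0725 0.1158] mean [ 0.5768 -0.3425]
side cheek 25 [0.4023 0.1361] [0.0183 0.0369] 3.1 z [0.0236 0.0264 0.0293] mean [0.402  0.1372]
side cheek 23 [0.4388 0.1383] [0.0159 0.0382] 2.4 z [0.0237 0.0268 0.0301] mean [0.4382 0.1399]
```

```bash
python3 - <<'E'
from h import *
for cam in("top","side"):
    c=np.load(cam+"0.npz");P=c["P"]; im=c["pixels"].astype(int)
    x,y,z=P[...,0],P[...,1],P[...,2]
    for nm,(x0,x1,y0,y1) in dict(full=(.4,.585,-.31,-.22),spare=(.4,.605,-.12,.02)).items():
        m=(x>x0)&(x<x1)&(y>y0)&(y<y1)&(z>.143)&(z<.175)
        Q=P[m]
        L=cv2.fitLine(Q[:,:2].astype(np.float32),cv2.DIST_HUBER,0,.01,.01).ravel()
        d=L[:2]*np.sign(L[0]); t=(Q[:,:2]-L[2:])@d; r=(Q[:,:2]-L[2:])@[-d[1],d[0]]
        print(cam,nm,len(Q),"yaw",np.degrees(np.arctan2(d[1],d[0])).round(1),"tip",(L[2:]+t.min()*d).round(4),"post",(L[2:]+t.max()*d).round(4),"len",np.ptp(t).round(4),"res",np.percentile(r,[1,10,90,99]).round(4),"z",np.percentile(Q[:,2],[5,50,95]).round(4))
    m=(x>.42)&(x<.6)&(y>-.33)&(y<-.2)&(z>.095)&(z<.143)
    Q=P[m];t=(Q[:,:2]-[.56,-.265])@[np.cos(-.0),0]; print(np.histogram(Q[:,0],np.arange(.42,.6,.004)), Q[:,1].min(),Q[:,1].max(), Q[:,1].mean())
E
```

```text
top full 315 yaw -7.4 tip [ 0.4212 -0.259 ] post [ 0.5424 -0.2747] len 0.1222 res [-0.0262 -0.0195  0.0198  0.0269] z [0.1469 0.1591 0.1683]
top spare 168 yaw 50.7 tip [ 0.4817 -0.0832] post [0.5781 0.0344] len 0.1521 res [-0.0666 -0.0491  0.0417  0.0586] z [0.1459 0.1555 0.1703]
(array([ 0,  0,  0,  0,  2, 11,  6,  2,  2,  0,  0,  0, 10, 16,  4,  2,  0,
        0,  0,  7, 15,  7,  0,  1,  0,  0,  0,  0,  0,  0,  0,  0,  0,  0,
        0,  0,  0,  0,  0,  0,  0,  0,  0,  0]), array([0.42 , 0.424, 0.428, 0.432, 0.436, 0.44 , 0.444, 0.448, 0.452,
       0.456, 0.46 , 0.464, 0.468, 0.472, 0.476, 0.48 , 0.484, 0.488,
       0.492, 0.496, 0.5  , 0.504, 0.508, 0.512, 0.516, 0.52 , 0.524,
       0.528, 0.532, 0.536, 0.54 , 0.544, 0.548, 0.552, 0.556, 0.56 ,
       0.564, 0.568, 0.572, 0.576, 0.58 , 0.584, 0.588, 0.592, 0.596])) -0.29619261040498945 -0.23947138990629335 -0.26605432113747357
side full 250 yaw -4.2 tip [ 0.4223 -0.271 ] post [ 0.544 -0.28 ] len 0.122 res [-0.0227 -0.0184  0.0117  0.0261] z [0.1456 0.1558 0.1673]
side spare 309 yaw -0.2 tip [0.4498 0.0119] post [0.6047 0.0113] len 0.1548 res [-0.1063 -0.0929  0.0056  0.0081] z [0.1452 0.1551 0.1729]
(array([ 0,  0,  0,  0,  0,  6,  6,  3,  3,  0,  0,  0,  3, 13,  6,  6,  3,
        0,  0,  8, 10,  5,  6,  0,  0,  0,  0,  0,  0,  1, 15,  6,  0,  0,
        0,  0,  0,  0,  0,  0,  0,  0,  0,  0]), array([0.42 , 0.424, 0.428, 0.432, 0.436, 0.44 , 0.444, 0.448, 0.452,
       0.456, 0.46 , 0.464, 0.468, 0.472, 0.476, 0.48 , 0.484, 0.488,
       0.492, 0.496, 0.5  , 0.504, 0.508, 0.512, 0.516, 0.52 , 0.524,
       0.528, 0.532, 0.536, 0.54 , 0.544, 0.548, 0.552, 0.556, 0.56 ,
       0.564, 0.568, 0.572, 0.576, 0.58 , 0.584, 0.588, 0.592, 0.596])) -0.3054154201849679 -0.24686927705989403 -0.2858527454161008
```

```bash
python3 - <<'E'
from h import *
def ray(c,u,v,z):
    f=200/np.tan(np.radians(c["fovy"])/2);R=c["pose"];d=R[:3,:3]@[(u-c["cx"])/f,(v-c["cy"])/f,1];o=R[:3,3];return (o+d*(z-o[2])/d[2])[:2]
T,S=np.load("top0.npz"),np.load("side0.npz")
t=lambda x,y,z:ray(T,185+(x+.5)/4-.5,165+(y+.5)/4-.5,z); s=lambda x,y,z:ray(S,255+(x+.5)/5-.5,125+(y+.5)/5-.5,z)
for n,a,b in [("full top",t(578,265,.160),t(592,112,.15)),("spare top",t(307,231,.160),t(354,90,.15)),("full side",s(234,321,.160),s(420,325,.152)),("spare side",s(222,119,.160),s(391,145,.152))]:
    d=b-a;print(n,a.round(4),b.round(4),np.degrees(np.arctan2(d[1],d[0])).round(1),np.hypot(*d).round(4))
for nm,C in(("top",T),("side",S)):
    P=C["P"];x,y,z=np.moveaxis(P,-1,0)
    for xc in(.444,.474,.5025):
        m=(abs(x-xc)<.011)&(y>-.32)&(y<-.22)&(z>.1)&(z<.172);Q=P[m];k=Q[:,2]>.15
        print(nm,xc,m.sum(),"y",Q[:,1].min().round(4),Q[:,1].max().round(4),"zmax",np.percentile(Q[:,2],97).round(4),"x top",np.median(Q[k,0]).round(4),"y top",np.mean(Q[k,1]).round(4))
E
```

```text
full top [ 0.422  -0.2607] [ 0.5429 -0.2736] -6.1 0.1216
spare top [ 0.4506 -0.054 ] [ 0.5626 -0.0885] -17.1 0.1172
full side [ 0.4246 -0.2614] [ 0.542  -0.2793] -8.7 0.1187
spare side [ 0.451  -0.0532] [ 0.5642 -0.0946] -20.1 0.1205
top 0.444 97 y -0.2889 -0.2394 zmax 0.1677 x top 0.4465 y top -0.2647
top 0.474 117 y -0.2958 -0.2398 zmax 0.1691 x top 0.4774 y top -0.2673
top 0.5025 121 y -0.2992 -0.2401 zmax 0.169 x top 0.5051 y top -0.2706
side 0.444 82 y -0.2946 -0.2469 zmax 0.1643 x top 0.4473 y top -0.2729
side 0.474 95 y -0.2995 -0.2553 zmax 0.1673 x top 0.4767 y top -0.2789
side 0.5025 99 y -0.3054 -0.2506 zmax 0.1681 x top 0.5054 y top -0.281
```

```bash
cat >> h.py <<'E'
from scipy.spatial.transform import Rotation as Ro
def rel(x,y,z,yaw_deg,axis_flip=True,ref=None):
    """shift (cm) + spin for TCP to x,y,z with tool x pointing opposite to body yaw"""
    o=bot.get_obs(); q=o["tool_rot"];R=Ro.from_quat([q[1],q[2],q[3],q[0]]).as_matrix()
    p=o["eef_pos"]; d=R.T@(np.array([x,y,z])-p)*100
    cur=np.degrees(np.arctan2(R[1,0],R[0,0])); w=(yaw_deg+180-cur+180)%360-180
    print("tcp",p.round(4),"yaw",((cur)%360-180).round(2),"tilt",np.degrees(np.arccos(-R[2,2])).round(2),"-> row",d.round(2),"spin",(-np.radians(w)).round(3))
E
python3 - <<'E'
from h import *
P=np.load("top0.npz")["P"];x,y,z=np.moveaxis(P,-1,0)
m=(y>.08)&(y<.5)&(x>.42)&(x<.75);print("box",P[m][:,2].max(), P[m&(z>.06)][:,0].min())
rel(.46,.06,.30,-6.3)
rel(.4455,-.265,.25,-6.3)
E
```

```text
box 0.5448339288591841 0.4845759329554902
tcp [0.306  0.6011 0.2304] yaw -26.98 tilt 0.09 -> row [-38.27 -41.25  -6.89] spin -0.361
tcp [0.306  0.6011 0.2304] yaw -26.98 tilt 0.09 -> row [-51.73 -70.86  -1.84] spin -0.361
```

```bash
python3 -m jog '[[0,0,-7,0],[0,0,-7,0],[-38.3,-41.3,-6.9,-0.36],[-38.3,-41.3,-6.9,-0.36],[-38.3,-41.3,-6.9,-0.36],[-38.3,-41.3,-6.9,-0.36],[-38.3,-41.3,-6.9,-0.36],[-38.3,-41.3,-6.9,-0.36],[-38.3,-41.3,-6.9,-0.36],[-38.3,-41.3,-6.9,-0.36],[-38.3,-41.3,-6.9,-0.36],[-38.3,-41.3,-6.9,-0.36],[-38.3,-41.3,-6.9,-0.36],[-38.3,-41.3,-6.9,-0.36],[-38.3,-41.3,-6.9,-0.36],[-38.3,-41.3,-6.9,-0.36],[-38.3,-41.3,-6.9,-0.36],[-38.3,-41.3,-6.9,-0.36]]' -1 40
python3 - <<'E'
from h import *
rel(.46,.06,.30,-6.3)
rel(.435,-.265,.25,-6.3)
print(bot.get_obs()["q"].round(2))
E
```

```text
t: 1.6
eef_pos: [0.4601, 0.0586, 0.3001]
tool_rot: [-0.0, 0.057, 0.998, 0.0]
contact_force: [0.0, 1.1, -0.2]
gripper_width: 1.004
grasp_force: 0.0
tcp [0.4601 0.0586 0.3001] yaw -6.54 tilt 0.03 -> row [0.02 0.14 0.01] spin -0.004
tcp [0.4601 0.0586 0.3001] yaw -6.54 tilt 0.03 -> row [ -1.2  -32.43   5.01] spin -0.004
[-0.55  0.05  0.3   1.97 -0.02  1.13  1.22]
```

```bash
python3 -m jog '[[-0.5,-22,0,0],[-0.5,-22,0,0],[-0.5,-22,0,0],[-0.5,-22,0,0],[-0.5,-22,0,0],[-0.5,-22,0,0],[-0.5,-22,0,0],[-0.5,-22,0,0],[-0.5,-22,0,0]]'
python3 - <<'E'
from h import *
c=bot.read_camera("wrist");save(c,"w1.png")
f=200/np.tan(np.radians(c["fovy"])/2);print(f,c["fovy"],c["pose"].round(3).tolist())
h,w=400,640;u,v=np.meshgrid(np.arange(w),np.arange(h));a=u-c["cx"];b=v-c["cy"];r=np.hypot(a,b)+1e-9;t=np.tan(np.minimum(r/f,1.5))
d=c["depth"];P=np.stack([a/r*t*d,b/r*t*d,d],-1)@c["pose"][:3,:3].T+c["pose"][:3,3]
np.savez("w1.npz",P=P,**c)
E
```

```text
t: 2.35
eef_pos: [0.4413, -0.1571, 0.3]
tool_rot: [-0.0, 0.054, 0.999, 0.0]
contact_force: [-0.3, 0.9, 0.2]
gripper_width: 1.0
grasp_force: 0.0
309.70691628693146 65.70646984690485 [[0.107, 0.951, 0.289, 0.368], [0.994, -0.102, -0.031, -0.15], [-0.0, 0.291, -0.957, 0.443], [0.0, 0.0, 0.0, 1.0]]
```

View pics/w1.png

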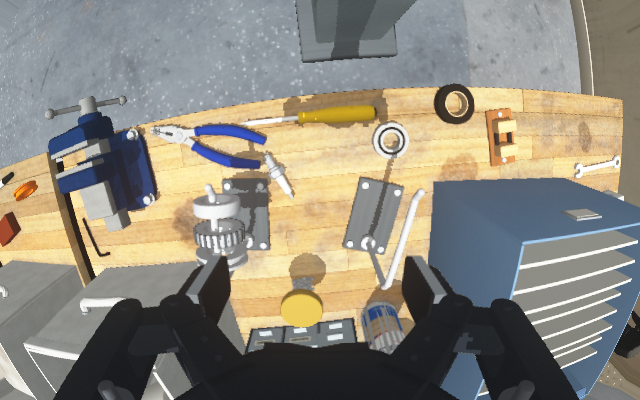

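The wrist view shows the wheels at (217,205), (219,233) and (222,255). The spare arm runs from (420,192) to (385,287), and the cradle is at (503,138). I'll refine positions from its depth.

```bash
cat > m.py <<'E'
from h import *
def meas(P):
    x,y,z=np.moveaxis(P,-1,0)
    for nm,(x0,x1,y0,y1,zc) in dict(spare=(.44,.575,-.11,-.04,.141),fulltip=(.41,.435,-.29,-.24,.141)).items():
        Q=P[(x>x0)&(x<x1)&(y>y0)&(y<y1)&(z>zc)&(z<.172)]
        if len(Q)<5: print(nm,len(Q));continue
        L=cv2.fitLine(Q[:,:2].astype(np.float32),cv2.DIST_HUBER,0,.01,.01).ravel();d=L[:2]*np.sign(L[0]);t=(Q[:,:2]-L[2:])@d
        print(nm,len(Q),np.degrees(np.arctan2(d[1],d[0])).round(1),(L[2:]+t.min()*d).round(4),(L[2:]+t.max()*d).round(4),Q[:,2].max().round(4),Q.mean(0).round(4))
    for xc in(.4445,.474,.5035):
        Q=P[(abs(x-xc)<.011)&(y>-.32)&(y<-.22)&(z>.155)&(z<.175)]
        if len(Q): print("wheel",xc,len(Q),"x",np.percentile(Q[:,0],[3,50,97]).round(4),"y",Q[:,1].min().round(4),Q[:,1].max().round(4),"z",Q[:,2].max().round(4))
    m=((x>.37)&(x<.47)&(y>.11)&(y<.175)&(z>.023)&(z<.033)).astype(np.uint8)
    n,l,s,_=cv2.connectedComponentsWithStats(m)
    for i in range(1,n):
        if s[i,4]>15: Q=P[l==i];r=cv2.minAreaRect(Q[:,:2].astype(np.float32));print("cheek",s[i,4],np.array(r[0]).round(4),np.array(r[1]).round(4),round(r[2],1),Q[:,:2].mean(0).round(4))
E
python3 -c "
from m import *
meas(np.load('w1.npz')['P']); meas(np.load('top0.npz')['P'])"
```

```text
spare 808 -18.1 [ 0.4477 -0.0555] [ 0.5671 -0.0946] 0.1651 [ 0.5026 -0.0729  0.1536]
fulltip 89 2.6 [ 0.4207 -0.2613] [ 0.4349 -0.2607] 0.1646 [ 0.4276 -0.2614  0.1593]
wheel 0.4445 500 x [0.4413 0.4476 0.4548] y -0.2848 -0.2452 z 0.1653
wheel 0.474 523 x [0.472  0.4775 0.4846] y -0.2904 -0.2453 z 0.1682
wheel 0.5035 202 x [0.4986 0.5033 0.5137] y -0.2962 -0.2469 z 0.1676
cheek 220 [0.4016 0.1388] [0.0192 0.0353] 7.3 [0.4014 0.1378]
cheek 222 [0.4396 0.1433] [0.0196 0.0368] 6.0 [0.4389 0.142 ]
spare 101 -17.7 [ 0.4475 -0.0534] [ 0.5661 -0.0912] 0.1691 [ 0.5063 -0.0719  0.1541]
fulltip 14 2.0 [ 0.4213 -0.2607] [ 0.435  -0.2602] 0.1681 [ 0.4275 -0.2602  0.159 ]
wheel 0.4445 58 x [0.4401 0.4467 0.4541] y -0.2852 -0.2424 z 0.1703
wheel 0.474 67 x [0.4705 0.4774 0.484 ] y -0.2889 -0.2429 z 0.1709
wheel 0.5035 67 x [0.4966 0.5052 0.5139] y -0.2955 -0.2461 z 0.1712
cheek 46 [0.4385 0.1459] [0.0172 0.0363] 1.8 [0.438  0.1457]
cheek 52 [0.4004 0.141 ] [0.0178 0.0364] 6.4 [0.4    0.1423]
```

```bash
python3 -c "
from h import *
rel(.447,-.265,.22,-6.3)"
```

```text
tcp [ 0.4413 -0.1571  0.3   ] yaw -6.12 tilt 0.04 -> row [ -1.72 -10.68   8.  ] spin 0.003
```

```bash
python3 -m jog '[[-1.7,-10.7,0,0],[-1.7,-10.7,4,0],[-1.7,-10.7,8,0],[-1.7,-10.7,8,0],[-1.7,-10.7,8,0],[-1.7,-10.7,12,0],[-1.7,-10.7,15,0],[-1.7,-10.7,18.3,0],[-1.7,-10.7,18.3,0],[-1.7,-10.7,18.3,0]]' -1 40
python3 -m jog '[[0,0,0,0],[0,0,0,0],[0,0,0,0],[0,0,0,0],[0,0,0,0],[0,0,0,0],[0,0,0,0],[0,0,0,0],[0,0,0,0],[0,0,0,0]]' 1 50
python3 -c "
from h import *
rel(.447,-.265,.117,-6.3);c=bot.read_camera('wrist');save(c,'w2.png')"
```

```text
t: 3.23
eef_pos: [0.4462, -0.2657, 0.1174]
tool_rot: [-0.001, 0.054, 0.999, 0.001]
contact_force: [0.1, -0.1, 0.9]
gripper_width: 0.999
grasp_force: 0.0
t: 4.07
eef_pos: [0.4475, -0.268, 0.1197]
tool_rot: [0.002, 0.055, 0.998, -0.0]
contact_force: [-1.0, 1.7, 9.8]
gripper_width: 0.597
grasp_force: 50.1
tcp [ 0.4475 -0.268   0.1197] yaw -6.35 tilt 0.24 -> row [0.09 0.3  0.27] spin -0.001
```

View pics/w2.png

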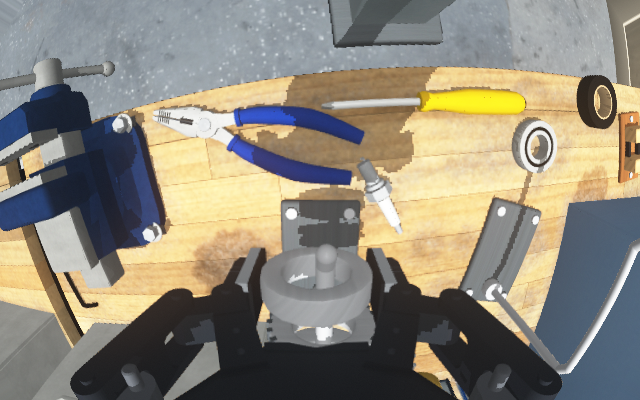

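The picture shows the front ring gripped squarely at (315,285), with the hook tip through its bore at (325,255). Next I lift it and slide it off.

```bash
python3 -m jog '[[0,0,-0.6,0],[0,0,-1.2,0],[0,0,-1.85,0],[0,0,-1.85,0],[0,0,-1.85,0],[0,0,-1.85,0]]' 
python3 -m jog '[[1,0,0,0],[2,0,0,0],[3,0,0,0],[4,0,0,0],[5,0,0,0],[5.6,0,0,0],[5.6,0,0,0],[5.6,0,0,0]]'
python3 -c "
from h import *
import math
rel(.5666-.14*math.cos(math.radians(18)),-.0935+.14*math.sin(math.radians(18)),.1357,-18)"
```

```text
t: 4.62
eef_pos: [0.4458, -0.2675, 0.1358]
tool_rot: [-0.0, 0.055, 0.998, 0.0]
contact_force: [0.1, 0.4, -1.4]
gripper_width: 0.586
grasp_force: 52.0
t: 5.28
eef_pos: [0.3902, -0.2615, 0.136]
tool_rot: [0.0, 0.056, 0.998, 0.0]
contact_force: [-0.3, 0.0, -0.9]
gripper_width: 0.589
grasp_force: 52.0
tcp [ 0.3902 -0.2615  0.136 ] yaw -6.37 tilt 0.04 -> row [-1.96 21.47  0.03] spin 0.203
```

```bash
python3 -m jog '[[0,0,-2.5,0],[0,0,-5,0],[-0.2,3,-5,0.02],[-0.4,6,-5,0.08],[-0.8,9,-5,0.12],[-1.2,12,-5,0.16],[-1.5,15,-5,0.2],[-1.8,18,-5,0.2],[-1.96,21.5,-5,0.2],[-1.96,21.5,-5,0.2],[-1.96,21.5,-5,0.2],[-1.96,21.5,-3,0.2],[-1.96,21.5,-1.5,0.2],[-1.96,21.5,0,0.2],[-1.96,21.5,0,0.2],[-1.96,21.5,0,0.2]]'
python3 -c "
from h import *
import math
for s in (.14,.045): rel(.5666-s*math.cos(math.radians(18)),-.0935+s*math.sin(math.radians(18)),.1357,-18)
c=bot.read_camera('wrist');save(c,'w3.png')"
```

```text
t: 6.62
eef_pos: [0.433, -0.0511, 0.1356]
tool_rot: [-0.001, 0.156, 0.988, -0.001]
contact_force: [-1.2, -0.9, -1.4]
gripper_width: 0.594
grasp_force: 52.6
tcp [ 0.433  -0.0511  0.1356] yaw -17.92 tilt 0.1 -> row [-0.01  0.1  -0.01] spin 0.001
tcp [ 0.433  -0.0511  0.1356] yaw -17.92 tilt 0.1 -> row [-9.51  0.08 -0.02] spin 0.001
```

View pics/w3.png

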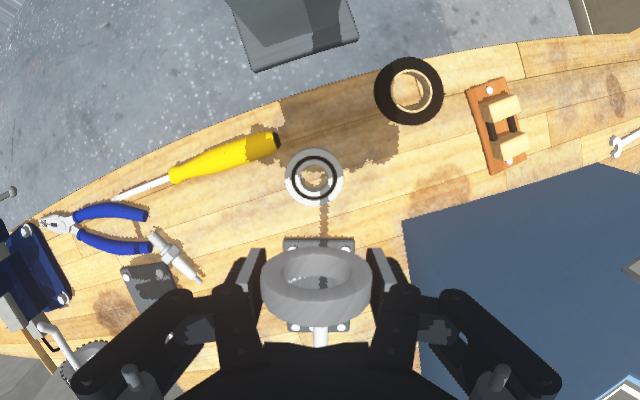

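The ring at (316,280) is centred on the spare arm, seen behind it at (320,337). Now I slide it on.

```bash
python3 -m jog '[[-1,0.1,0,0],[-2,0.1,0,0],[-3,0.1,0,0],[-4,0.1,0,0],[-4,0.1,0,0]]'
python3 -m jog '[[-1,0,0,0],[-2,0,0,0],[-3,0,0,0],[-4,0,0,0],[-5,0,0,0],[-5.5,0,0,0],[-5.5,0,0,0]]'
python3 -m jog '[[0,0,0.4,0],[0,0,0.8,0],[0,0,1.1,0],[0,0,1.3,0],[0,0,1.4,0],[0,0,1.4,0],[0,0,1.4,0]]'
```

```text
t: 7.08
eef_pos: [0.4749, -0.062, 0.1364]
tool_rot: [0.002, 0.155, 0.988, -0.0]
contact_force: [0.3, -0.1, -0.9]
gripper_width: 0.592
grasp_force: 52.6
t: 7.67
eef_pos: [0.5256, -0.0786, 0.1358]
tool_rot: [0.0, 0.155, 0.988, -0.0]
contact_force: [0.1, -0.6, -2.2]
gripper_width: 0.59
grasp_force: 52.6
t: 8.25
eef_pos: [0.5242, -0.078, 0.1218]
tool_rot: [-0.0, 0.155, 0.988, 0.0]
contact_force: [-0.0, 0.0, -0.1]
gripper_width: 0.591
grasp_force: 52.7
```

```bash
python3 -m jog '[[0,0,0.1,0],[0,0,0.2,0],[0,0,0.3,0],[0,0,0.3,0],[0,0,0.3,0]]'
```

```text
t: 8.67
eef_pos: [0.5246, -0.078, 0.1195]
tool_rot: [0.0, 0.155, 0.988, 0.0]
contact_force: [-1.5, -0.3, 6.1]
gripper_width: 0.59
grasp_force: 53.2
```

Contact, so the ring is resting on the hook. Now I open and rise.

```bash
python3 -m jog '[[0,0,-0.1,0],[0,0,-0.1,0],[0,0,-0.1,0],[0,0,-0.1,0],[0,0,-0.1,0],[0,0,-0.1,0],[0,0,-0.1,0],[0,0,-0.1,0]]' -1
python3 -m jog '[[0,0,-2,0],[0,0,-5,0],[0,0,-8,0],[0,0,-11,0],[0,0,-13,0],[0,0,-13,0]]'
python3 -c "
from h import *
rel(.477,-.2687,.23,-6.3)"
```

```text
t: 9.33
eef_pos: [0.5242, -0.0781, 0.1198]
tool_rot: [-0.0, 0.155, 0.988, -0.0]
contact_force: [0.5, 0.5, -0.2]
gripper_width: 1.001
grasp_force: 0.0
t: 9.83
eef_pos: [0.5268, -0.0786, 0.2542]
tool_rot: [0.004, 0.155, 0.988, 0.001]
contact_force: [-0.6, -0.1, -0.4]
gripper_width: 1.004
grasp_force: 0.0
tcp [ 0.5268 -0.0786  0.2542] yaw -17.83 tilt 0.45 -> row [ -1.07 -19.63   2.37] spin -0.201
```

```bash
python3 -m jog '[[-0.2,-4,0,-0.1],[-0.4,-8,0,-0.2],[-0.6,-12,0,-0.2],[-0.9,-16,0,-0.2],[-1.05,-19.6,0,-0.2],[-1.05,-19.6,0,-0.2],[-1.05,-19.6,0,-0.2],[-1.05,-19.6,0,-0.2],[-1.05,-19.6,0,-0.2]]'
python3 -c "
from h import *
rel(.477,-.2687,.117,-6.3)
c=bot.read_camera('top');P=cloud(c);x,y,z=np.moveaxis(P,-1,0)
for a,b,n in((.49,.56,'sp'),): 
  Q=P[(x>a)&(x<b)&(y>-.12)&(y<-.04)&(z>.1)&(z<.172)];print(len(Q),Q[Q[:,2]>.157].mean(0),Q[:,1].min(),Q[:,1].max())
Q=P[(abs(x-.475)<.014)&(y>-.32)&(y<-.22)&(z>.155)&(z<.175)];print(len(Q),Q.mean(0) if len(Q) else 0)"
```

```text
t: 10.58
eef_pos: [0.4747, -0.2663, 0.2492]
tool_rot: [-0.0, 0.054, 0.999, 0.0]
contact_force: [0.2, -0.5, -0.9]
gripper_width: 1.001
grasp_force: 0.0
tcp [ 0.4747 -0.2663  0.2492] yaw -6.22 tilt 0.07 -> row [-0.26 -0.23 13.22] spin 0.001
146 [ 0.52349653 -0.07678095  0.16180395] -0.10325318529499536 -0.05321953971215951
1 [ 0.47087546 -0.28871339  0.1588524 ]
```

```bash
python3 -m jog '[[-0.25,-0.2,3,0],[-0.25,-0.2,6,0],[-0.25,-0.2,9,0],[-0.25,-0.2,11,0],[-0.25,-0.2,13.1,0],[-0.25,-0.2,13.1,0],[-0.25,-0.2,13.1,0]]' -1 50
python3 -m jog '[[0,0,0,0],[0,0,0,0],[0,0,0,0],[0,0,0,0],[0,0,0,0],[0,0,0,0],[0,0,0,0],[0,0,0,0],[0,0,0,0],[0,0,0,0]]' 1 50
python3 -m jog '[[0,0,-0.6,0],[0,0,-1.2,0],[0,0,-1.85,0],[0,0,-1.85,0],[0,0,-1.85,0],[0,0,-1.85,0]]'
```

```text
t: 11.22
eef_pos: [0.4764, -0.2688, 0.1182]
tool_rot: [-0.001, 0.055, 0.999, 0.0]
contact_force: [-0.2, -1.0, 0.7]
gripper_width: 1.0
grasp_force: 0.0
t: 12.05
eef_pos: [0.4777, -0.2705, 0.1207]
tool_rot: [0.002, 0.055, 0.998, -0.0]
contact_force: [-1.5, 1.3, 5.7]
gripper_width: 0.645
grasp_force: 51.3
t: 12.55
eef_pos: [0.4765, -0.27, 0.1373]
tool_rot: [0.0, 0.055, 0.998, 0.0]
contact_force: [-0.3, -0.8, -2.4]
gripper_width: 0.643
grasp_force: 52.9
```

```bash
python3 -m jog '[[1,0,0,0],[2,0,0,0],[3,0,0,0],[4,0,0,0],[5,0,0,0],[6,0,0,0],[7,0,0,0],[8,0,0,0],[8.6,0,0,0],[8.6,0,0,0],[8.6,0,0,0]]'
python3 -c "
from h import *
import math
rel(.5666-.14*math.cos(math.radians(18)),-.0930+.14*math.sin(math.radians(18)),.137,-18)"
```

```text
t: 13.47
eef_pos: [0.3912, -0.2606, 0.1375]
tool_rot: [0.0, 0.055, 0.998, 0.0]
contact_force: [0.5, -0.2, -1.4]
gripper_width: 0.64
grasp_force: 52.9
tcp [ 0.3912 -0.2606  0.1375] yaw -6.36 tilt 0.04 -> row [-1.87 21.43  0.05] spin 0.203
```

```bash
python3 -m jog '[[0,0,-2.5,0],[0,0,-5,0],[-0.2,3,-5,0.02],[-0.4,6,-5,0.08],[-0.8,9,-5,0.12],[-1.2,12,-5,0.16],[-1.5,15,-5,0.2],[-1.8,18,-5,0.2],[-1.9,21.4,-5,0.2],[-1.9,21.4,-5,0.2],[-1.9,21.4,-5,0.2],[-1.9,21.4,-3,0.2],[-1.9,21.4,-1.5,0.2],[-1.9,21.4,0,0.2],[-1.9,21.4,0,0.2],[-1.9,21.4,0,0.2]]'
python3 -c "
from h import *
import math
for s in (.14,.088): rel(.5666-s*math.cos(math.radians(18)),-.0930+s*math.sin(math.radians(18)),.137,-18)"
```

```text
t: 14.8
eef_pos: [0.4332, -0.0512, 0.1371]
tool_rot: [-0.001, 0.156, 0.988, -0.001]
contact_force: [-0.5, -1.0, -1.4]
gripper_width: 0.643
grasp_force: 53.7
tcp [ 0.4332 -0.0512  0.1371] yaw -17.91 tilt 0.1 -> row [0.02 0.14 0.01] spin 0.002
tcp [ 0.4332 -0.0512  0.1371] yaw -17.91 tilt 0.1 -> row [-5.18  0.13  0.  ] spin 0.002
```

```bash
python3 -m jog '[[-1,0.1,0,0],[-2,0.1,0,0],[-3,0.1,0,0],[-4,0.1,0,0],[-5,0.1,0,0],[-5.4,0.1,0,0],[-5.4,0.1,0,0]]'
python3 -m jog '[[0,0,0.4,0],[0,0,0.8,0],[0,0,1.1,0],[0,0,1.3,0],[0,0,1.4,0],[0,0,1.5,0],[0,0,1.6,0],[0,0,1.7,0],[0,0,1.7,0],[0,0,1.7,0]]'
```

```text
t: 15.38
eef_pos: [0.4867, -0.0661, 0.1374]
tool_rot: [0.0, 0.155, 0.988, -0.0]
contact_force: [-0.2, 0.7, -2.0]
gripper_width: 0.641
grasp_force: 53.7
t: 16.22
eef_pos: [0.4855, -0.0656, 0.1206]
tool_rot: [0.0, 0.155, 0.988, 0.0]
contact_force: [-1.1, -0.1, 2.3]
gripper_width: 0.64
grasp_force: 54.0
```

```bash
python3 -m jog '[[0,0,0,0],[0,0,0,0],[0,0,0,0],[0,0,0,0],[0,0,0,0],[0,0,0,0],[0,0,0,0],[0,0,0,0]]' -1
python3 -m jog '[[0,0,-2,0],[0,0,-5,0],[0,0,-8,0],[0,0,-11,0],[0,0,-13,0],[0,0,-13,0]]'
python3 -c "
from h import *
rel(.506,-.2725,.25,-6.3)"
```

```text
t: 16.88
eef_pos: [0.4853, -0.0656, 0.1203]
tool_rot: [-0.0, 0.155, 0.988, -0.0]
contact_force: [-0.0, 0.1, 0.4]
gripper_width: 1.002
grasp_force: 0.0
t: 17.38
eef_pos: [0.4879, -0.0659, 0.2545]
tool_rot: [0.004, 0.155, 0.988, 0.001]
contact_force: [0.5, -0.4, -0.2]
gripper_width: 1.0
grasp_force: 0.0
tcp [ 0.4879 -0.0659  0.2545] yaw -17.83 tilt 0.44 -> row [ -8.05 -19.11   0.44] spin -0.201
```

```bash
python3 -m jog '[[-1.6,-4,0,-0.1],[-3.2,-8,0,-0.2],[-5,-12,0,-0.2],[-6.5,-16,0,-0.2],[-8,-19.1,0,-0.2],[-8,-19.1,0,-0.2],[-8,-19.1,0,-0.2],[-8,-19.1,0,-0.2],[-8,-19.1,0,-0.2]]'
python3 - <<'E'
from h import *
rel(.506,-.2725,.117,-6.3)
c=bot.read_camera("top");save(c,"t2.png");P=cloud(c);x,y,z=np.moveaxis(P,-1,0)
Q=P[(x>.46)&(x<.56)&(y>-.12)&(y<-.03)&(z>.158)&(z<.172)]
for a,b in((.46,.503),(.503,.56)):
  q=Q[(Q[:,0]>a)&(Q[:,0]<b)];print(len(q),q.mean(0))
c=bot.read_camera("side");P=cloud(c);x,y,z=np.moveaxis(P,-1,0)
Q=P[(x>.44)&(x<.56)&(y>-.33)&(y<-.2)&(z>.12)&(z<.172)];print(len(Q),np.median(Q,0))
b=c["pixels"][125:245,255:375];cv2.imwrite("pics/s2.png",cv2.resize(b,(600,600),interpolation=3)[...,::-1])
E
```

```text
t: 18.13
eef_pos: [0.5031, -0.27, 0.2495]
tool_rot: [-0.001, 0.054, 0.999, 0.001]
contact_force: [-1.0, -1.0, 0.1]
gripper_width: 0.998
grasp_force: 0.0
tcp [ 0.5031 -0.27    0.2495] yaw -6.24 tilt 0.1 -> row [-0.33 -0.23 13.25] spin 0.001
64 [ 0.48602581 -0.06459724  0.16424032]
43 [ 0.52587008 -0.07816929  0.16286292]
172 [ 0.50352857 -0.27738694  0.15132662]
```

View pics/s2.png

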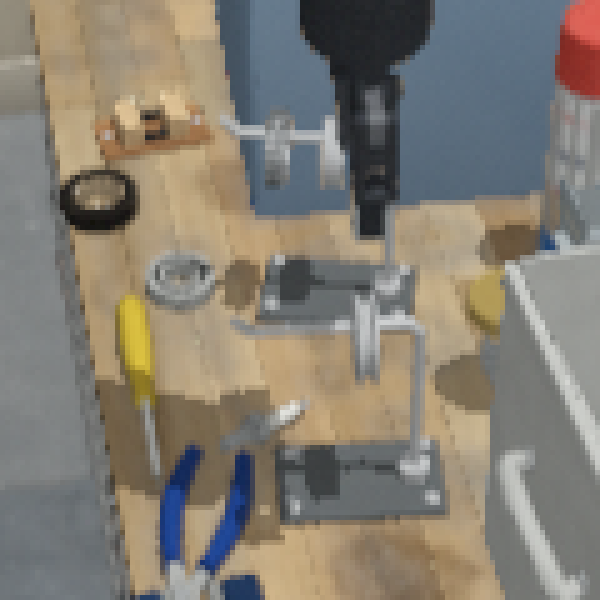

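The side view shows both wheels hanging on the spare arm, at (278,150) and (330,150). The rear wheel is alone at (367,338). Next I grip it.

```bash
python3 -m jog '[[-0.3,-0.2,3,0],[-0.3,-0.2,6,0],[-0.3,-0.2,9,0],[-0.3,-0.2,11,0],[-0.3,-0.2,13.1,0],[-0.3,-0.2,13.1,0],[-0.3,-0.2,13.1,0]]' -1 50
python3 -m jog '[[0,0,0,0],[0,0,0,0],[0,0,0,0],[0,0,0,0],[0,0,0,0],[0,0,0,0],[0,0,0,0],[0,0,0,0],[0,0,0,0],[0,0,0,0]]' 1 50
python3 -m jog '[[0,0,-0.6,0],[0,0,-1.2,0],[0,0,-1.85,0],[0,0,-1.85,0],[0,0,-1.85,0],[0,0,-1.85,0]]'
```

```text
t: 18.82
eef_pos: [0.5056, -0.2728, 0.1189]
tool_rot: [-0.001, 0.055, 0.999, 0.0]
contact_force: [-0.5, -0.5, 0.6]
gripper_width: 1.0
grasp_force: 0.0
t: 19.65
eef_pos: [0.5071, -0.2745, 0.1215]
tool_rot: [0.002, 0.055, 0.998, -0.0]
contact_force: [-1.3, 1.7, 7.0]
gripper_width: 0.682
grasp_force: 51.7
t: 20.15
eef_pos: [0.5058, -0.2741, 0.1378]
tool_rot: [0.0, 0.055, 0.998, 0.0]
contact_force: [0.0, 0.5, -1.3]
gripper_width: 0.68
grasp_force: 53.5
```

```bash
python3 -m jog '[[1,0,0,0],[2,0,0,0],[3,0,0,0],[4,0,0,0],[5,0,0,0],[6,0,0,0],[7,0,0,0],[8,0,0,0],[9,0,0,0],[10,0,0,0],[11,0,0,0],[11.7,0,0,0],[11.7,0,0,0],[11.7,0,0,0]]'
python3 -m jog '[[0,0,-3,0],[0,0,-6,0],[0,0,-9,0],[0,0,-12,0],[0,0,-12,0],[0,0,-12,0]]'
python3 -c "
from h import *
rel(.47,-.08,.26,-6)
rel(.4205,.1415,.26,6.5)"
```

```text
t: 21.32
eef_pos: [0.3896, -0.2613, 0.138]
tool_rot: [0.0, 0.055, 0.998, 0.0]
contact_force: [0.1, -0.1, -1.0]
gripper_width: 0.678
grasp_force: 53.6
t: 21.82
eef_pos: [0.3913, -0.2617, 0.2593]
tool_rot: [0.002, 0.055, 0.998, -0.0]
contact_force: [0.1, -0.2, -1.5]
gripper_width: 0.676
grasp_force: 54.4
tcp [ 0.3913 -0.2617  0.2593] yaw -6.3 tilt 0.25 -> row [-5.83 18.92 -0.05] spin -0.005
tcp [ 0.3913 -0.2617  0.2593] yaw -6.3 tilt 0.25 -> row [ 1.52 40.39 -0.1 ] spin -0.223
```

```bash
python3 -m jog '[[-1,3.5,0,0],[-2,7,0,0],[-3.5,10.5,0,0],[-5,14,0,0],[-5.8,17.5,0,0],[-6,21,0,-0.05],[-5.5,24.5,0,-0.1],[-4,28,0,-0.15],[-3,31.5,0,-0.2],[-1.5,35,0,-0.22],[0,38,0,-0.22],[1.5,40.4,0,-0.22],[1.5,40.4,0,-0.22],[1.5,40.4,0,-0.22],[1.5,40.4,0,-0.22]]'
python3 - <<'E'
from h import *
from m import meas
rel(.4205,.1415,.0225,6.5)
c=bot.read_camera("wrist");save(c,"w4.png")
f=200/np.tan(np.radians(c["fovy"])/2)
h,w=400,640;u,v=np.meshgrid(np.arange(w),np.arange(h));a=u-c["cx"];b=v-c["cy"];r=np.hypot(a,b)+1e-9;t=np.tan(np.minimum(r/f,1.5))
d=c["depth"];P=np.stack([a/r*t*d,b/r*t*d,d],-1)@c["pose"][:3,:3].T+c["pose"][:3,3]
meas(P)
x,y,z=np.moveaxis(P,-1,0);Q=P[(abs(x-.42)<.04)&(abs(y-.1415)<.028)&(z>.22)&(z<.32)];print(len(Q),Q.min(0),Q.max(0))
k=(abs(x-.42)<.04)&(abs(y-.1415)<.02)&(z>.29)&(z<.312)
print(k.sum(), P[k].mean(0),np.percentile(P[k][:,0],[2,98]) if k.any() else 0)
E
```

```text
t: 23.07
eef_pos: [0.4191, 0.1412, 0.2567]
tool_rot: [-0.001, -0.054, 0.999, -0.001]
contact_force: [0.9, 0.0, -1.3]
gripper_width: 0.676
grasp_force: 54.4
tcp [0.4191 0.1412 0.2567] yaw 6.25 tilt 0.12 -> row [-0.19  0.04 23.42] spin -0.004
spare 1855 -16.1 [ 0.4491 -0.0516] [ 0.5698 -0.0863] 0.1691 [ 0.5014 -0.0666  0.1562]
fulltip 34 -10.6 [ 0.4248 -0.2584] [ 0.4356 -0.2604] 0.1587 [ 0.4306 -0.2597  0.1541]
wheel 0.4445 2 x [0.4347 0.4441 0.4536] y -0.2637 -0.263 z 0.156
wheel 0.474 2 x [0.4657 0.4691 0.4725] y -0.2679 -0.2655 z 0.1551
wheel 0.5035 2 x [0.4952 0.4995 0.5038] y -0.2688 -0.2669 z 0.1558
cheek 435 [0.4012 0.1396] [0.0175 0.0342] 6.3 [0.4011 0.1396]
cheek 399 [0.4393 0.1439] [0.0172 0.035 ] 6.2 [0.439  0.1438]
9464 [0.40340788 0.11351323 0.24496555] [0.42875092 0.16949985 0.31872315]
3894 [0.41764787 0.14109641 0.29772304] [0.41073185 0.42610501]
```

View pics/w4.png

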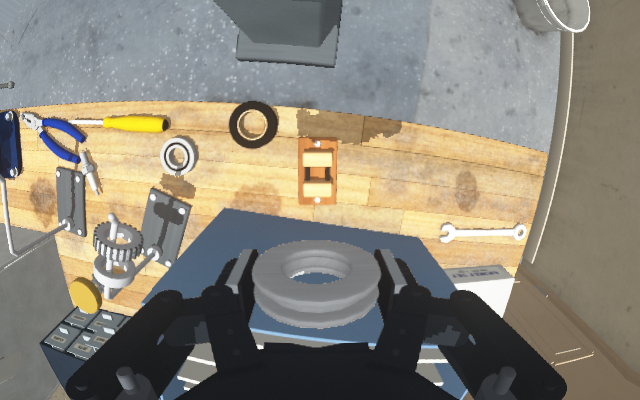

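The wrist view shows the V-pulley held level at (316,280) and the cradle ahead at (317,172). I'll descend part way and recheck the wheel against the slot.

```bash
python3 -m jog '[[-0.1,0,4,0],[-0.15,0,8,0],[-0.15,0.05,12,0],[-0.15,0.05,16,0],[-0.15,0.05,18,0],[-0.15,0.05,18,0],[-0.15,0.05,18,0],[-0.15,0.05,18,0]]'
python3 - <<'E'
from h import *
rel(.4207,.1418,.0225,6.3)
c=bot.read_camera("wrist");save(c,"w5.png")
f=200/np.tan(np.radians(c["fovy"])/2)
h,w=400,640;u,v=np.meshgrid(np.arange(w),np.arange(h));a=u-c["cx"];b=v-c["cy"];r=np.hypot(a,b)+1e-9;t=np.tan(np.minimum(r/f,1.5))
d=c["depth"];P=np.stack([a/r*t*d,b/r*t*d,d],-1)@c["pose"][:3,:3].T+c["pose"][:3,3]
x,y,z=np.moveaxis(P,-1,0);ca,sa=np.cos(np.radians(6.3)),np.sin(np.radians(6.3))
X=(x-.4202)*ca+(y-.1418)*sa; Y=-(x-.4202)*sa+(y-.1418)*ca
for zz in np.arange(.06,.13,.008):
    k=(abs(X)<.02)&(abs(Y)<.026)&(abs(z-zz)<.004)
    if k.sum()>20: print("z",zz.round(3),k.sum(),"X",np.percentile(X[k],[2,98]).round(4),"Y",np.percentile(Y[k],[2,98]).round(4))
for s in(-1,1):
    k=(X*s>.003)&(abs(X)<.04)&(abs(Y)<.03)&(abs(z-.028)<.004)
    if k.sum()>10: print("cheek",s,k.sum(),"X",np.percentile(X[k],[2,98]).round(4),"Y",np.percentile(Y[k],[2,98]).round(4))
c=bot.read_camera("side");P=cloud(c);save(c,"s3.png")
E
```

```text
t: 23.78
eef_pos: [0.4221, 0.1422, 0.0789]
tool_rot: [0.001, -0.054, 0.999, 0.0]
contact_force: [-0.0, 0.6, -0.9]
gripper_width: 0.678
grasp_force: 54.4
tcp [0.4221 0.1422 0.0789] yaw 6.16 tilt 0.11 -> row [ 0.16 -0.03  5.64] spin -0.002
z 0.068 182 X [-0.0054 -0.0041] Y [-0.0149  0.0143]
z 0.076 853 X [-0.0054  0.0081] Y [-0.0207  0.0204]
z 0.084 1422 X [-0.0053  0.0082] Y [-0.0237  0.0232]
z 0.092 499 X [-0.0053  0.0036] Y [-0.0254  0.0253]
z 0.1 392 X [-0.0054 -0.0038] Y [-0.0256  0.0256]
z 0.108 953 X [-0.0054  0.0062] Y [-0.0256  0.0255]
z 0.116 2246 X [-0.0054  0.0076] Y [-0.0231  0.0225]
z 0.124 2041 X [-0.0053  0.0085] Y [-0.0156  0.0147]
cheek -1 1442 X [-0.0277 -0.0105] Y [-0.0167  0.0168]
cheek 1 286 X [0.0098 0.0137] Y [-0.0168  0.0172]
```

```bash
python3 -m jog '[[0,0,0.5,0],[0,0,1,0],[0,0,1.5,0],[0,0,1.5,0],[0,0,1.5,0],[0,0,1.5,0]]'
python3 - <<'E'
from h import *
rel(.4202,.1418,.0225,6.3)
E
```

```text
t: 24.38
eef_pos: [0.4207, 0.1425, 0.0627]
tool_rot: [-0.0, -0.055, 0.999, -0.0]
contact_force: [0.0, -0.4, -1.7]
gripper_width: 0.679
grasp_force: 54.4
tcp [0.4207 0.1425 0.0627] yaw 6.26 tilt 0.01 -> row [ 0.06 -0.07  4.02] spin -0.001
```

```bash
python3 -m jog '[[0.05,-0.05,0.4,0],[0.05,-0.05,0.8,0],[0.05,-0.05,1.2,0],[0.05,-0.05,1.6,0],[0.05,-0.05,2,0],[0.05,-0.05,2.4,0],[0.05,-0.05,2.8,0],[0.05,-0.05,3.2,0],[0.05,-0.05,3.5,0],[0.05,-0.05,3.7,0],[0.05,-0.05,3.8,0],[0.05,-0.05,3.8,0],[0.05,-0.05,3.8,0]]'
```

```text
t: 25.47
eef_pos: [0.4204, 0.142, 0.0249]
tool_rot: [-0.0, -0.054, 0.999, 0.0]
contact_force: [-0.9, 0.5, 2.4]
gripper_width: 0.677
grasp_force: 54.6
```

```bash
python3 -m jog '[[0,0,0.1,0],[0,0,0.2,0],[0,0,0.25,0],[0,0,0.25,0],[0,0,0.25,0]]'
python3 - <<'E'
from h import *
c=bot.read_camera("wrist")
f=200/np.tan(np.radians(c["fovy"])/2)
u,v=np.meshgrid(np.arange(640),np.arange(400));a=u-c["cx"];b=v-c["cy"];r=np.hypot(a,b)+1e-9;t=np.tan(np.minimum(r/f,1.5))
d=c["depth"];P=np.stack([a/r*t*d,b/r*t*d,d],-1)@c["pose"][:3,:3].T+c["pose"][:3,3]
x,y,z=np.moveaxis(P,-1,0);ca,sa=np.cos(np.radians(6.3)),np.sin(np.radians(6.3))
X=(x-.4202)*ca+(y-.1418)*sa; Y=-(x-.4202)*sa+(y-.1418)*ca
k=(abs(X)<.012)&(abs(Y)<.02)&(z>.05);print("top",z[k].max(),"X",np.percentile(X[k],[2,98]),"Y",Y[k&(z>.063)].mean())
E
```

```text
t: 25.88
eef_pos: [0.4213, 0.1422, 0.024]
tool_rot: [0.001, -0.054, 0.999, 0.001]
contact_force: [-5.4, -1.9, 26.3]
gripper_width: 0.682
grasp_force: 56.1
top 0.12042472605921686 X [-0.01057108  0.00733846] Y -0.0002899968431124918
```

```bash
python3 -m jog '[[0,0,-0.1,0],[0,0,-0.2,0],[0,0,-0.2,0],[0,0,-0.2,0]]'
python3 - <<'E'
from h import *
c=bot.read_camera("side");b=c["pixels"][120:180,260:320];cv2.imwrite("pics/s4.png",cv2.resize(b,(600,600),interpolation=3)[...,::-1])
P=cloud(c);x,y,z=np.moveaxis(P,-1,0)
k=(abs(x-.42)<.015)&(abs(y-.14)<.03)&(z>.03)&(z<.08);print(k.sum(),np.percentile(P[k],[2,50,98],axis=0).round(4))
E
```

```text
t: 26.27
eef_pos: [0.4206, 0.1421, 0.0247]
tool_rot: [0.0, -0.054, 0.999, 0.0]
contact_force: [-1.7, -1.0, 8.3]
gripper_width: 0.677
grasp_force: 55.0
17 [[0.4063 0.1228 0.0312]
 [0.4119 0.1586 0.0488]
 [0.4166 0.1697 0.0798]]
```

View pics/s4.png

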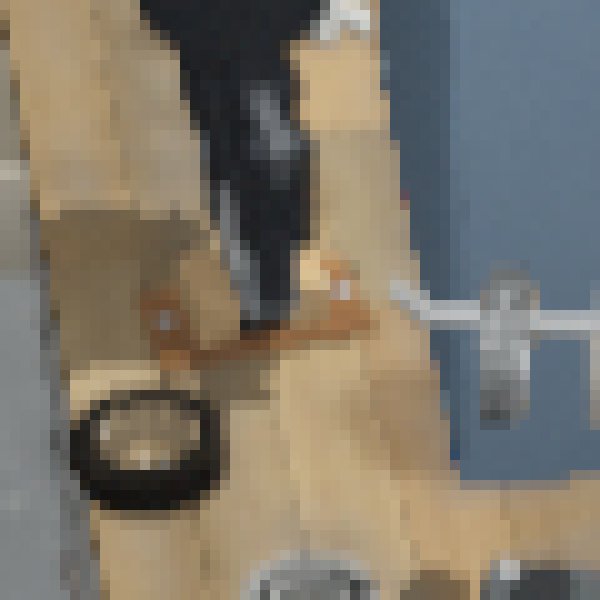

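The side view shows the wheel between the cheeks under the finger at (265,310), with the contact force low at 8 N. Now I release.

```bash
python3 -m jog '[[0,0,-0.1,0],[0,0,-0.1,0],[0,0,-0.1,0],[0,0,-0.1,0],[0,0,-0.1,0],[0,0,-0.1,0],[0,0,-0.1,0]]' -0.9
python3 -m jog '[[0,0,-1,0],[0,0,-2,0],[0,0,-4,0],[0,0,-7,0],[0,0,-10,0],[0,0,-14,0],[0,0,-18,0],[0,0,-22,0],[0,0,-22,0],[0,0,-22,0],[0,0,-22,0]]'
python3 - <<'E'
from h import *
c=bot.read_camera("wrist")
f=200/np.tan(np.radians(c["fovy"])/2)
u,v=np.meshgrid(np.arange(640),np.arange(400));a=u-c["cx"];b=v-c["cy"];r=np.hypot(a,b)+1e-9;t=np.tan(np.minimum(r/f,1.5))
d=c["depth"];P=np.stack([a/r*t*d,b/r*t*d,d],-1)@c["pose"][:3,:3].T+c["pose"][:3,3]
x,y,z=np.moveaxis(P,-1,0);ca,sa=np.cos(np.radians(6.3)),np.sin(np.radians(6.3))
X=(x-.4202)*ca+(y-.1418)*sa; Y=-(x-.4202)*sa+(y-.1418)*ca
k=(abs(X)<.015)&(abs(Y)<.035)&(z>.033)&(z<.1);print(k.sum(),"top",np.percentile(z[k],99),"X",np.percentile(X[k],[2,98]),"Y",np.percentile(Y[k],[1,99]))
k&=z>.06;print("Xtop",np.percentile(X[k],[2,98]))
A=c["pixels"][100:300,0:400];s=bot.read_camera("side")["pixels"][120:180,255:345]
A=cv2.resize(A,(800,400));s=cv2.resize(s,(300,200));o=np.zeros((600,800,3),np.uint8);o[:400]=A;o[400:,:300]=s;cv2.imwrite("pics/e.png",o[...,::-1])
E
```

```text
t: 26.9
eef_pos: [0.4203, 0.142, 0.0252]
tool_rot: [-0.0, -0.055, 0.999, -0.0]
contact_force: [0.3, -0.0, 0.9]
gripper_width: 0.951
grasp_force: 0.0
t: 27.82
eef_pos: [0.4199, 0.1418, 0.2457]
tool_rot: [0.0, -0.055, 0.999, 0.0]
contact_force: [0.2, 0.3, -0.7]
gripper_width: 0.949
grasp_force: 0.0
796 top 0.0713723646609438 X [-0.00699302  0.00706021] Y [-0.02717394  0.02872533]
Xtop [-0.00707607  0.00713842]
```

View pics/e.png

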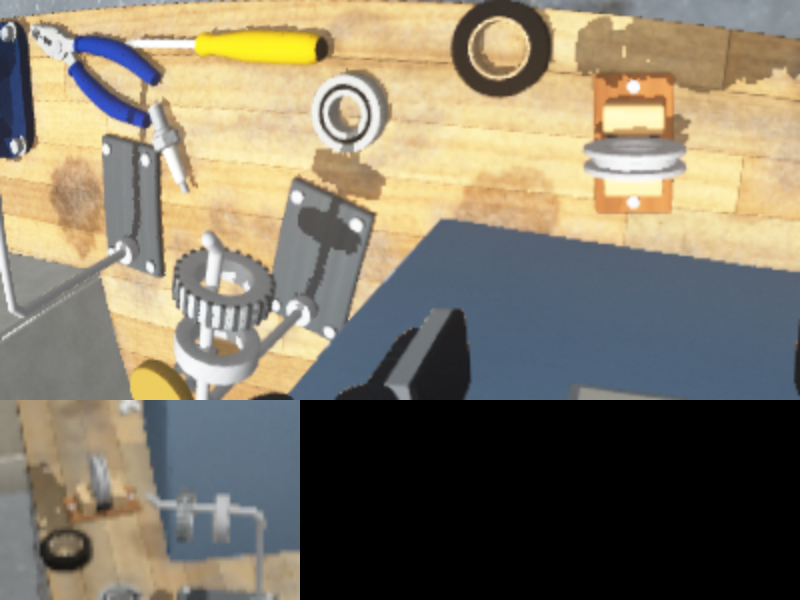

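The wheel stands upright in the cradle at (635,158), centred in the slot with its top at about 70 mm. The other two hang on the spare hook and the bystanders look undisturbed.

```bash
python3 -c "
from station import bot
print(bot.hand_in())"
```

```text
the job is handed in; nothing more can be done
None
```

The job is handed in at about 28 s: the front and middle wheels hang on the spare hook, and the rear wheel stands upright in the cradle slot with the gripper clear of everything; no verdict came back.

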